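# Pop the sample hatch of the red module

## Robot

A 6-joint arm with a two-finger parallel gripper is mounted at the origin on the work surface. World frame = base frame: x ahead of the robot, y to its left, z up, the work surface at z = 0. Lengths are in m, angles in rad, forces in N, time in s.
With the tool pointing down it reaches from about 0.25 to 0.775 m from the base axis. Payload 4 kg.
Tool frame: the origin (TCP) lies midway between the tips of the shut fingers; the grasp point (between the pads) lies 19 mm behind it; z points along the fingers, y is the direction in which the jaws open and shut (so a half turn about z gives the same grasp; the last joint's range is limited). The gripper opens to 94 mm and grips with 3 to 60 N. Pads are 16 mm wide; open, the fingers measure 119 mm over their backs; the gripper's body (75 mm by 177 mm) begins 78 mm behind the grasp point.
Start: joints at [1.224, 0.087, 1.371, -0, 1.684, -0.103], TCP at [0.133, 0.534, 0.206] pointing down, gripper open.
Joint ranges: [-3.1, 3.1], [-0.76, 2.03], [0.27, 2.55], [-1.08, 4.22], [0.17, 2.65], [-2.57, 2.57]. Speed limits (rad/s): [2.79, 2.79, 3.14, 3.14, 3.14, 3.14].

## Interface

Orientations are given as a 3x3 rotation matrix whose columns are the frame's x, y, z axes.
In Python, from rig import bot gives the robot as it stands.
- The arm moves only by the shell command python3 -m handwheel 'ROWS' [FORCE]. ROWS is JSON, a list of rows, each an object of numbers: "dx", "dy", "dz": the shift along the tool's x, y, z in cm; "rx", "ry", "rz": the turn, a rotation vector about the tool's x, y, z in rad; "fingers": the gripper command: -1 is fully open, 1 is shut, values between are in proportion. In form: [{"dx": .., "dy": .., "dz": .., "rx": .., "ry": .., "rz": .., "fingers": ..}, ...]. A call has 1 to 20 rows; each row shifts and turns the pose as measured when the row begins, along the tool's axes as they then stand; what a row does not reach is not made up. A row lasts 1/10 s, in which the tool goes at most 50 mm and 8.59 degrees, less where a joint would pass 70% of its speed; a pose out of reach is approached as far as the arm can. A call with a gripper value outside its range is refused whole. The fingers move at their own pace and stop on an object; FORCE is the grip in N (left out, the last holds). Time passes only in rows, so rows that do not move let the fingers close. It gives the time, the measured TCP pose, the force and the opening at its end, in the units of the state.
- bot.get_state(): the state, without advancing time (a new reading comes with each control period).
- bot.snapshot(name): name is "side" or "top"; returns a dict with "color" (384x512x3 uint8, red, green, blue), "mtx" (3x3 intrinsics, pixels), "dist" ([k1, k2, p1, p2, k3] as OpenCV has them; the pictures are not rectified), "pose" (4x4, takes a point from camera to world coordinates). Camera axes: x right, y down, z forward; pixel columns grow to the right and rows downward; lengths in m; the calibration is good to about 2 mm. A picture is of the moment at which its call begins. There is no depth.
- bot.sign_off(): hands the job in, once; it reports no verdict.
Trained networks look in the newest picture that a camera, given by its name, has taken for a name from the list of things; names that differ only in an ending like _2 or _b are one class to them, and where a whole thing is asked for, a point or a joint stands for the part that bears it (a point fixed in the world has none). Each returns a list of dicts, best first, with "score" (0 to 1); they miss things now and then, are a little off and sometimes report something else, mostly with a low value. They report only what shows in the picture. A call takes as long as a camera call.
- bot.recognise(camera, label): "box" ([left, top, right, bottom] in pixels, round what is visible of it).
- bot.pinpoint(camera, label): "at" ([row, column] in pixels: a listed point, or the origin of a listed thing).
The state is a dict: "time_s": time; "joint_pos": joint angles; "joint_vel": joint speeds; "effort": joint torques, N m; "tool_pos": TCP position; "orientation": TCP orientation; "ft_force": force on the tool from outside, world axes, zero at the start; "moment": the same for the moment, N m; "opening": finger opening in m.
Only numpy, scipy, OpenCV 4.12 (cv2) and the standard library are available. Lean on these libraries where they do the work, as an engineer would, in place of code of your own. Each camera call takes 0.05 s, during which the arm holds its last target. There are 200 camera calls.

## Task

With a fingertip, press the black pad on the red module's hatch down past its click and let go, so that the hatch pops up; wait to see that it stays fully open by itself, and do not push it back down. Leave the blue module's hatch shut, and do not pick up or disturb the vial, grid tray, screwdriver and glasses.

Things in the scene. Friction and masses are not known exactly. Their poses are not given: they have to be found in the camera images.
- sampler: Fixed bench module, a red painted box 170 (x) x 140 (y) x 90 mm high, standing on the table, with a white hinged hatch for its top. Origin: centre of its underside. x points from its front to its hinge side (away from the robot, within 0.35 rad), y to the left, z up. Its hatch is the one to open.
- hatch (a joint): Angle (rad) of the red module's hatch. 0 (within 0.01) = latched shut, -0.075 = pressed to its stop, 1.25 = fully open (front edge up and back). Push-push latch: press past -0.045 and let go, and a weak damped spring (3 N at the pad) swings it to 1.25 in about 1 s, where it stays, following a finger in its way. A shallower press leaves it latched; pressing an open hatch to the stop latches it again.
- hatch_hinge (a point): Middle of the red module's level hinge line (along y), 75 mm in +x from the module's centre, 94 mm above the table. The hatch is a plate 148 mm from hinge to front edge, 122 mm wide, 6 mm thick; latched, its top is 100 mm above the table, 10 mm proud of the walls, with hollow space below.
- hatch_pad: Black rubber press pad, 22 (x) x 26 (y) x 3 mm, its origin at the centre of its top face; fixed on the red module's hatch, 125 mm from the hinge, midway across; 103 mm above the table when latched. Pressed here, the latch lets go 6 mm down and the stop is 9 mm down; it takes about 3 N up to the stop. Axes: x towards the hinge, z out of the top face.
- feeder: Fixed bench module, a blue painted box 170 (x) x 140 (y) x 90 mm high, standing on the table, with a white hinged hatch for its top. Origin: centre of its underside. x points from its front to its hinge side (away from the robot, within 0.35 rad), y to the left, z up. Same make as the red one; leave it alone.
- spare (a joint): The same as hatch, for the blue module: 0 = latched shut. To be left shut.
- vial: Loose amber glass jar with a white cap, 30 mm across, 60 mm high, standing between the modules. Origin: centre of its underside.
- grid_tray: Loose grey plastic tray with a grid of cells, 100 x 110 x 26 mm, lying far out to the right. Origin: centre of its underside.
- screwdriver: Loose screwdriver, 170 mm long, under 35 mm thick, lying in front of the modules, nearer the robot. Origin: under its middle, on the table; its x axis runs along it towards the blade.
- glasses: Loose blue safety glasses, 130 x 140 x 42 mm, standing on the table far out to the left. Origin: under their middle.

How it is judged:
By the outcome, as a careful person would: the job done as asked, in the order asked, and still so for the second after the job is handed in, with the robot touching nothing.
It also fails if it takes over 34 s, if anything falls off the work surface, if the arm or the gripper's body presses on something with over 40 N, if the wrist force passes 120 N, or if a joint passes its speed limit or range.

## Working session

There is one attempt and no reset: what is moved stays moved. The work goes in short steps, Python scripts to look and compute and a shell command to move; the robot and the scene stay as the last step left them, time stands still between calls to the robot, and variables do not carry over. Pictures are saved under pics/ and viewed, about 8 in all and at most 12, crops included, and the job is handed in when it is done.

```bash
mkdir -p pics
cat > h.py <<'E'
import numpy as np, cv2
from rig import bot
def snap(cam, name):
    s=bot.snapshot(cam); cv2.imwrite(f'pics/{name}.png', s['color'][:,:,::-1]); return s
def ray(s,rc):
    K=np.array(s['mtx'],float);d=np.array(s['dist'],float);T=np.array(s['pose'])
    u=cv2.undistortPoints(np.array([[[rc[1],rc[0]]]],float),K,d)[0,0]
    return T[:3,3],T[:3,:3]@np.array([u[0],u[1],1.])
def atz(s,rc,z):
    o,d=ray(s,rc); return o+d*(z-o[2])/d[2]
E
python3 - <<'E'
from h import *
Z=dict(hatch_pad=.103,hatch_hinge=.094,sampler=0,feeder=0,vial=0)
for c in('top','side'):
    s=snap(c,c+'0')
    for l in Z:
        for r in bot.pinpoint(c,l)[:2]: print(c,l,round(r['score'],2),np.round(r['at'],1),atz(s,r['at'],Z[l]).round(4))
st=bot.get_state(); print(st['time_s'],st['tool_pos'],st['orientation'],st['opening'])
a=cv2.imread('pics/top0.png');b=cv2.imread('pics/side0.png');cv2.imwrite('pics/both0.png',cv2.resize(np.vstack([a,b]),(450,600)) if 0 else cv2.resize(np.hstack([a,b]),(800,300)))
E
```

```text
top hatch_pad 0.56 [199.3 292.8] [ 0.5095 -0.1395  0.103 ]
top hatch_pad 0.54 [177.5 254.7] [ 0.5865 -0.0042  0.103 ]
top hatch_hinge 0.7 [167.7 294.7] [ 0.6236 -0.1479  0.094 ]
top hatch_hinge 0.28 [187.2 134.9] [0.5506 0.4211 0.094 ]
top sampler 0.56 [184.7 290. ] [ 0.5704 -0.1405  0.    ]
top feeder 0.5 [183.6 374.8] [ 0.5762 -0.4666  0.    ]
top vial 0.48 [174.2 256.3] [ 0.6104 -0.0106  0.    ]
side hatch_pad 0.53 [151.7 254.5] [ 0.5189 -0.1435  0.103 ]
side hatch_pad 0.23 [173.  242.6] [ 0.5531 -0.0508  0.103 ]
side hatch_hinge 0.73 [147.4 222.2] [ 0.6271 -0.1687  0.094 ]
side sampler 0.76 [171.9 241.1] [ 0.5651 -0.1444  0.    ]
side feeder 0.9 [267.7 226.4] [0.5884 0.2194 0.    ]
side vial 0.54 [201.  221.9] [ 0.6214 -0.0166  0.    ]
0.6 [0.13278362 0.53374988 0.20553405] [[-9.70420077e-01  2.41422601e-01  4.28411689e-05]
 [ 2.41422604e-01  9.70420070e-01  1.17586732e-04]
 [-1.31858354e-05  1.24451352e-04 -9.99999992e-01]] 0.09365395657455622
```

View pics/top0.png

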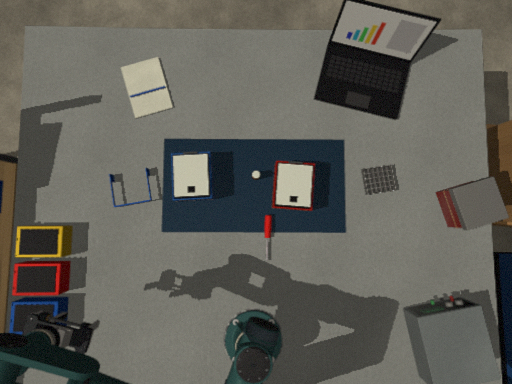

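View pics/side0.png

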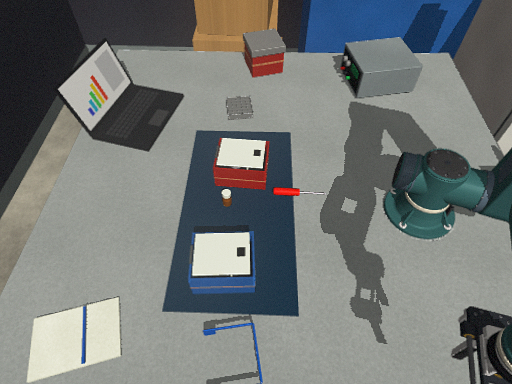

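The red module is the right one in the top view: its pad is at about row 199, col 293, and at about row 153, col 257 in the side view. The blue module is to the left with its pad at (189,191). The vial is at (174,256) and the screwdriver in front, around (230,268). The pad position needs refining from blob centroids.

Run:
```python
from h import *
from scipy.optimize import least_squares
rays=[]
for c,(r,k) in dict(top=(199,293),side=(153,257)).items():
    s=bot.snapshot(c); g=s['color'].max(2).astype(float)
    w=g[r-9:r+10,k-9:k+10]; 
    print(c); print(w[3:-3,3:-3].astype(int))
    m=(np.clip(130-w,0,None)); 
    lab=cv2.connectedComponents((w<130).astype(np.uint8))[1]; m=m*(lab==lab[9,9])
    rr,cc=np.mgrid[r-9:r+10,k-9:k+10]; p=[(rr*m).sum()/m.sum(),(cc*m).sum()/m.sum()]
    print(np.round(p,2),(m>0).sum(),atz(s,p,.103).round(4)); rays.append(ray(s,p))
A=np.zeros((3,3));b=np.zeros(3)
for o,d in rays:
    d=d/np.linalg.norm(d);P=np.eye(3)-np.outer(d,d);A+=P;b+=P@o
print('tri',np.linalg.solve(A,b).round(4))
```

```text
top
[[192 192 193 194 191 192 193 192 194 192 193 190 191]
 [192 193 194 191 192 195 197 194 195 192 194 191 195]
 [191 195 185 168 170 190 187 187 194 185 184 186 193]
 [195 191 157  90  61  66  69  69  80  77 110 165 191]
 [197 189 152  78  32  18  24  24  24  38 102 166 194]
 [194 192 153  79  30  17  24  25  21  62 153 193 193]
 [194 191 145  64  29  27  30  23  24  60 155 194 196]
 [195 191 141  57  20  17  29  14  22  58 156 191 194]
 [193 190 146  88  66  55  62  55  49  71 155 195 194]
 [192 194 191 190 169 154 154 155 136 140 174 190 192]
 [198 195 195 194 194 196 193 196 191 192 193 191 190]
 [193 191 192 191 190 193 196 194 199 195 195 197 195]
 [ 70  78  81  95 120 139 141 147 175 193 191 194 193]]
[198.53 293.14] 44 [ 0.5122 -0.1407  0.103 ]
side
[[227 228 229 230 228 229 229 228 228 229 230 228 233]
 [228 227 229 231 234 233 235 232 232 230 228 229 232]
 [229 228 227 185 192 191 181 202 244 239 232 230 236]
 [227 232 220  70  42  47  44  44  47  88 192 231 236]
 [230 232 220  55  44  50  48  48  45 126 236 232 226]
 [227 231 224  50  51  53  49  54  52 129 239 233 228]
 [229 234 226  42  52  58  54  50  60 138 238 234 226]
 [230 226 168  36  54  51  52  42  50 139 237 233 224]
 [227 225 159  77  59  52  41  39  67 162 235 233 227]
 [228 230 234 237 241 242 243 232 192 234 230 234 224]
 [229 229 228 230 230 227 232 229 232 230 230 233 225]
 [229 227 229 227 229 228 227 228 228 228 228 235 238]
 [226 229 229 230 228 228 227 230 227 228 228 228 165]]
[152.43 256.58] 39 [ 0.512  -0.1404  0.103 ]
tri [ 0.5121 -0.1408  0.1027]
```

```bash
python3 -m handwheel '[{"dx":-1.7,"dy":-1.8,"fingers":1},{"dx":-3.4,"dy":-3.6,"fingers":1},{"dx":-3.4,"dy":-3.6,"fingers":1},{"dx":-3.4,"dy":-3.6,"fingers":1},{"dx":-3.4,"dy":-3.6,"fingers":1},{"dx":-3.4,"dy":-3.6,"fingers":1},{"dx":-3.4,"dy":-3.6,"fingers":1},{"dx":-3.4,"dy":-3.6,"fingers":1},{"dx":-3.4,"dy":-3.6,"fingers":1},{"dx":-3.4,"dy":-3.6,"fingers":1},{"dx":-3.4,"dy":-3.6,"fingers":1},{"dx":-3.4,"dy":-3.6,"fingers":1},{"dx":-3.4,"dy":-3.6,"fingers":1},{"dx":-3.4,"dy":-3.6,"fingers":1},{"dx":-1.7,"dy":-1.8,"fingers":1},{"fingers":1}]' 10
cat >> h.py <<'E'
def go(p):
    st=bot.get_state();R=np.array(st['orientation']);d=np.array(p)-st['tool_pos']
    print('t',st['time_s'],'tool',np.round(st['tool_pos'],4),'cm',np.round(R.T@d*100,2),'F',np.round(st['ft_force'],1),'open',round(st['opening'],4),'xax',R[:,0].round(3),'zax',R[:,2].round(3))
E
python3 -c "
from h import *
go([.512,-.1405,.125])"
```

```text
t 0.7 tool [0.1328 0.5338 0.2056] cm [-53.08 -56.28   8.04] F [-0.1  0.8  0.7] open 0.0941 xax [-0.97   0.241 -0.   ] zax [ 0.  0. -1.]$[0]: bad value
```

```bash
python3 -m handwheel '[{"dx":-1.7,"dy":-1.8,"dz":0,"rx":0,"ry":0,"rz":0,"fingers":1}]' 10
```

```text
time_s: 0.8
tool_pos: [0.1441, 0.5132, 0.2051]
orientation: [[-0.971, 0.239, -0.001], [0.239, 0.971, 0.0], [0.001, 0.0, -1.0]]
ft_force: [0.4, -0.1, 0.6]
opening: 0.0891
```

All keys are required in each row. I'll continue the approach.

```bash
python3 -m handwheel '[{"dx":-3.4,"dy":-3.6,"dz":0,"rx":0,"ry":0,"rz":0,"fingers":1},{"dx":-3.4,"dy":-3.6,"dz":0,"rx":0,"ry":0,"rz":0,"fingers":1},{"dx":-3.4,"dy":-3.6,"dz":0,"rx":0,"ry":0,"rz":0,"fingers":1},{"dx":-3.4,"dy":-3.6,"dz":0,"rx":0,"ry":0,"rz":0,"fingers":1},{"dx":-3.4,"dy":-3.6,"dz":0,"rx":0,"ry":0,"rz":0,"fingers":1},{"dx":-3.4,"dy":-3.6,"dz":0,"rx":0,"ry":0,"rz":0,"fingers":1},{"dx":-3.4,"dy":-3.6,"dz":0,"rx":0,"ry":0,"rz":0,"fingers":1},{"dx":-3.4,"dy":-3.6,"dz":0,"rx":0,"ry":0,"rz":0,"fingers":1},{"dx":-3.4,"dy":-3.6,"dz":0,"rx":0,"ry":0,"rz":0,"fingers":1},{"dx":-3.4,"dy":-3.6,"dz":0,"rx":0,"ry":0,"rz":0,"fingers":1},{"dx":-3.4,"dy":-3.6,"dz":0,"rx":0,"ry":0,"rz":0,"fingers":1},{"dx":-3.4,"dy":-3.6,"dz":0,"rx":0,"ry":0,"rz":0,"fingers":1},{"dx":-3.4,"dy":-3.6,"dz":0,"rx":0,"ry":0,"rz":0,"fingers":1},{"dx":0,"dy":0,"dz":0,"rx":0,"ry":0,"rz":0,"fingers":1}]'
python3 -c "
from h import *
go([.512,-.1405,.125])"
```

```text
time_s: 2.2
tool_pos: [0.4671, -0.0568, 0.207]
orientation: [[-0.972, 0.236, 0.013], [0.236, 0.972, 0.003], [-0.012, 0.006, -1.0]]
ft_force: [-0.3, 0.9, -0.3]
opening: 0.0006
t 2.2 tool [ 0.4671 -0.0568  0.207 ] cm [-6.25 -7.13  8.23] F [-0.3  0.9 -0.3] open 0.0006 xax [-0.972  0.236 -0.012] zax [ 0.013  0.003 -1.   ]
```

```bash
python3 -m handwheel '[{"dx":-3.1,"dy":-3.6,"dz":0,"rx":0,"ry":0,"rz":0,"fingers":1},{"dx":-3.1,"dy":-3.5,"dz":0,"rx":0,"ry":0,"rz":0,"fingers":1},{"dx":0,"dy":0,"dz":3,"rx":0,"ry":0,"rz":0,"fingers":1},{"dx":0,"dy":0,"dz":3,"rx":0,"ry":0,"rz":0,"fingers":1},{"dx":0,"dy":0,"dz":1.2,"rx":0,"ry":0,"rz":0,"fingers":1},{"dx":0,"dy":0,"dz":0,"rx":0,"ry":0,"rz":0,"fingers":1}]'
python3 - <<'E'
from h import *
go([.512,-.1405,.112])
snap('side','s1')
a=cv2.imread('pics/s1.png')[90:220,170:340];cv2.imwrite('pics/s1c.png',cv2.resize(a,None,fx=4,fy=4))
E
```

```text
time_s: 2.8
tool_pos: [0.5126, -0.1388, 0.1349]
orientation: [[-0.972, 0.236, 0.016], [0.236, 0.972, 0.005], [-0.014, 0.009, -1.0]]
ft_force: [0.0, -0.4, 0.4]
opening: 0.0
t 2.8 tool [ 0.5126 -0.1388  0.1349] cm [ 0.05 -0.2   2.29] F [ 0.  -0.4  0.4] open 0.0 xax [-0.972  0.236 -0.014] zax [ 0.016  0.005 -1.   ]
```

View pics/s1c.png

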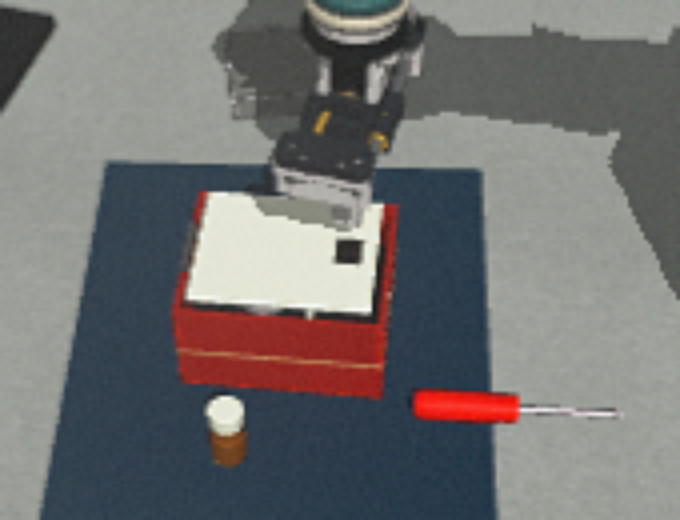

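The closed fingertips (crop 345,220) hover straight above the pad (348,250), which agrees with the measurement. Next, the press.

```bash
python3 -m handwheel '[{"dx":0,"dy":-0.2,"dz":1.5,"rx":0,"ry":0,"rz":0,"fingers":1},{"dx":0,"dy":0,"dz":1.3,"rx":0,"ry":0,"rz":0,"fingers":1},{"dx":0,"dy":0,"dz":0.5,"rx":0,"ry":0,"rz":0,"fingers":1},{"dx":0,"dy":0,"dz":0.3,"rx":0,"ry":0,"rz":0,"fingers":1},{"dx":0,"dy":0,"dz":0,"rx":0,"ry":0,"rz":0,"fingers":1}]'
python3 -c "
from h import *
go([.512,-.1405,.0945])"
```

```text
time_s: 3.35
tool_pos: [0.5154, -0.1402, 0.1024]
orientation: [[-0.972, 0.233, 0.025], [0.233, 0.972, 0.001], [-0.024, 0.007, -1.0]]
ft_force: [-0.7, 0.0, 1.8]
opening: 0.0007
t 3.35 tool [ 0.5154 -0.1402  0.1024] cm [ 0.34 -0.11  0.78] F [-0.7  0.   1.8] open 0.0007 xax [-0.972  0.233 -0.024] zax [ 0.025  0.001 -1.   ]
```

```bash
python3 -m handwheel '[{"dx":0,"dy":0,"dz":0.4,"rx":0,"ry":0,"rz":0,"fingers":1},{"dx":0,"dy":0,"dz":0.4,"rx":0,"ry":0,"rz":0,"fingers":1},{"dx":0,"dy":0,"dz":0.2,"rx":0,"ry":0,"rz":0,"fingers":1},{"dx":0,"dy":0,"dz":0,"rx":0,"ry":0,"rz":0,"fingers":1}]'
python3 -c "
from h import *
go([.512,-.1405,.0945])"
```

```text
time_s: 3.75
tool_pos: [0.5158, -0.1404, 0.0944]
orientation: [[-0.972, 0.233, 0.026], [0.233, 0.972, 0.001], [-0.025, 0.007, -1.0]]
ft_force: [-1.5, -0.0, 1.3]
opening: 0.0004
t 3.75 tool [ 0.5158 -0.1404  0.0944] cm [ 0.37 -0.1  -0.02] F [-1.5 -0.   1.3] open 0.0004 xax [-0.972  0.233 -0.025] zax [ 0.026  0.001 -1.   ]
```

```bash
python3 -m handwheel '[{"dx":0.5,"dy":0,"dz":-4.5,"rx":0,"ry":0,"rz":0,"fingers":1},{"dx":3,"dy":0,"dz":-4,"rx":0,"ry":0,"rz":0,"fingers":1},{"dx":3.5,"dy":0,"dz":-3.5,"rx":0,"ry":0,"rz":0,"fingers":1},{"dx":4.5,"dy":0,"dz":-1,"rx":0,"ry":0,"rz":0,"fingers":1},{"dx":4.5,"dy":0,"dz":0,"rx":0,"ry":0,"rz":0,"fingers":1},{"dx":2,"dy":0,"dz":0,"rx":0,"ry":0,"rz":0,"fingers":1},{"dx":0,"dy":0,"dz":0,"rx":0,"ry":0,"rz":0,"fingers":1},{"dx":0,"dy":0,"dz":0,"rx":0,"ry":0,"rz":0,"fingers":1},{"dx":0,"dy":0,"dz":0,"rx":0,"ry":0,"rz":0,"fingers":1},{"dx":0,"dy":0,"dz":0,"rx":0,"ry":0,"rz":0,"fingers":1},{"dx":0,"dy":0,"dz":0,"rx":0,"ry":0,"rz":0,"fingers":1},{"dx":0,"dy":0,"dz":0,"rx":0,"ry":0,"rz":0,"fingers":1},{"dx":0,"dy":0,"dz":0,"rx":0,"ry":0,"rz":0,"fingers":1},{"dx":0,"dy":0,"dz":0,"rx":0,"ry":0,"rz":0,"fingers":1}]'
python3 - <<'E'
from h import *
snap('side','s2')
a=cv2.imread('pics/s2.png')[60:320,150:410];cv2.imwrite('pics/s2c.png',cv2.resize(a,None,fx=2.3,fy=2.3))
E
```

```text
time_s: 5.15
tool_pos: [0.3378, -0.0986, 0.2203]
orientation: [[-0.972, 0.232, 0.028], [0.232, 0.973, 0.002], [-0.027, 0.008, -1.0]]
ft_force: [0.1, 0.4, -0.6]
opening: 0.0003
```

View pics/s2c.png

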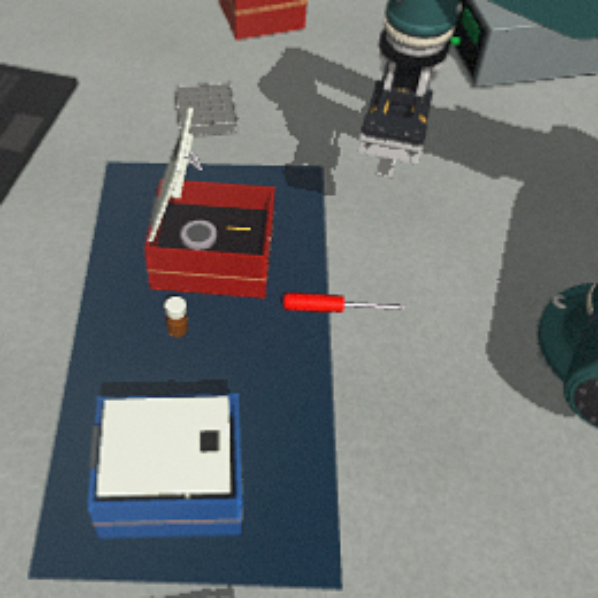

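The red hatch stands up: its free edge is at crop (188,112) and its hinge end near (155,235). The blue hatch is shut, and the vial and screwdriver haven't moved. I'll wait a second and a half more, then measure the angle and check that it stays.

```bash
python3 -m handwheel '[{"dx":0,"dy":0,"dz":0,"rx":0,"ry":0,"rz":0,"fingers":1},{"dx":0,"dy":0,"dz":0,"rx":0,"ry":0,"rz":0,"fingers":1},{"dx":0,"dy":0,"dz":0,"rx":0,"ry":0,"rz":0,"fingers":1},{"dx":0,"dy":0,"dz":0,"rx":0,"ry":0,"rz":0,"fingers":1},{"dx":0,"dy":0,"dz":0,"rx":0,"ry":0,"rz":0,"fingers":1},{"dx":0,"dy":0,"dz":0,"rx":0,"ry":0,"rz":0,"fingers":1},{"dx":0,"dy":0,"dz":0,"rx":0,"ry":0,"rz":0,"fingers":1},{"dx":0,"dy":0,"dz":0,"rx":0,"ry":0,"rz":0,"fingers":1},{"dx":0,"dy":0,"dz":0,"rx":0,"ry":0,"rz":0,"fingers":1},{"dx":0,"dy":0,"dz":0,"rx":0,"ry":0,"rz":0,"fingers":1},{"dx":0,"dy":0,"dz":0,"rx":0,"ry":0,"rz":0,"fingers":1},{"dx":0,"dy":0,"dz":0,"rx":0,"ry":0,"rz":0,"fingers":1},{"dx":0,"dy":0,"dz":0,"rx":0,"ry":0,"rz":0,"fingers":1},{"dx":0,"dy":0,"dz":0,"rx":0,"ry":0,"rz":0,"fingers":1},{"dx":0,"dy":0,"dz":0,"rx":0,"ry":0,"rz":0,"fingers":1}]'
python3 - <<'E'
from h import *
s=snap('side','s3'); t=snap('top','t3')
print('max diff hatch region',np.abs(cv2.imread('pics/s3.png')[95:195,200:290].astype(int)-cv2.imread('pics/s2.png')[95:195,200:290]).max())
# predicted plate corners for angles, yaw from pad->hinge
pad=np.array([.512,-.1405]); yaw=np.arctan2(-.1479+.1407,.6236-.5122)
e=np.array([np.cos(yaw),np.sin(yaw)]);n=np.array([-e[1],e[0]]);h=pad+.125*e
def prj(s,P):
    T=np.linalg.inv(np.array(s['pose']));return cv2.projectPoints(P.reshape(-1,3),cv2.Rodrigues(T[:3,:3])[0],T[:3,3],np.array(s['mtx'],float),np.array(s['dist'],float))[0][:,0]
out=[]
for sh,f in((s,'s3'),(t,'t3')):
    im=cv2.resize(cv2.imread(f'pics/{f}.png'),None,fx=4,fy=4)
    for a,c in((1.25,(0,255,0)),(1.0,(0,0,255))):
        P=np.array([[*(h-r*np.cos(a)*e+w*n),.094+r*np.sin(a)] for r,w in((0,-.061),(.148,-.061),(.148,.061),(0,.061))])
        cv2.polylines(im,[np.int32(prj(sh,P)*4+1.5)],True,c,1)
    c=(prj(sh,np.array([*h,.15]))[0]*4).astype(int); out.append(im[c[1]-220:c[1]+220,c[0]-200:c[0]+200])
cv2.imwrite('pics/chk.png',np.hstack(out))
E
```

```text
time_s: 6.7
tool_pos: [0.3377, -0.0986, 0.2206]
orientation: [[-0.972, 0.232, 0.029], [0.232, 0.973, 0.001], [-0.028, 0.008, -1.0]]
ft_force: [0.3, -0.1, 1.0]
opening: 0.0005
max diff hatch region 56
```

View pics/chk.png

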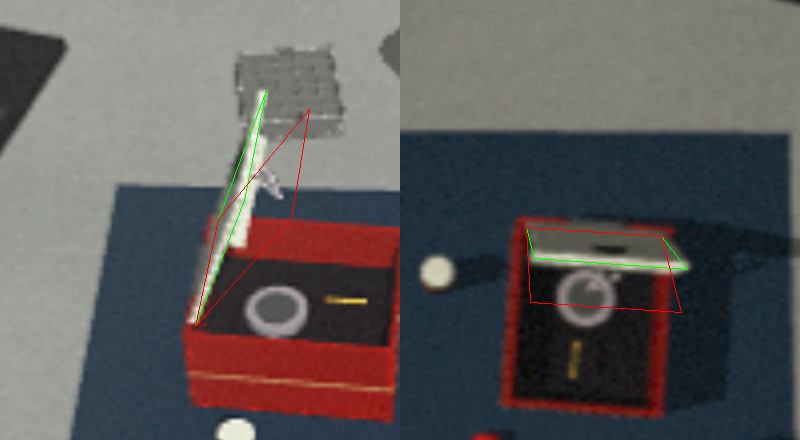

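The hatch matches the predicted 1.25 rad outline (green) in both views and is well away from the 1.0 rad one (red). The 56-level difference was against the earlier picture, when the hatch may still have been settling, so I'll check that it's now static and then hand in.

```bash
python3 -m handwheel '[{"dx":0,"dy":0,"dz":0,"rx":0,"ry":0,"rz":0,"fingers":1},{"dx":0,"dy":0,"dz":0,"rx":0,"ry":0,"rz":0,"fingers":1},{"dx":0,"dy":0,"dz":0,"rx":0,"ry":0,"rz":0,"fingers":1},{"dx":0,"dy":0,"dz":0,"rx":0,"ry":0,"rz":0,"fingers":1},{"dx":0,"dy":0,"dz":0,"rx":0,"ry":0,"rz":0,"fingers":1}]' | head -1
python3 - <<'E'
from h import *
snap('side','s4')
I=lambda f:cv2.imread(f'pics/{f}.png').astype(int)
for a,b in(('s2','s3'),('s3','s4')):
  d=np.abs(I(a)-I(b)).max(2)[95:195,200:290]; print(a,b,d.max(),(d>20).sum())
d=np.abs(I('side0')-I('s4')).max(2)
for n,r in dict(vial=(185,212,215,238),driver=(183,200,270,328),blue=(225,295,185,260),glasses=(315,384,195,270)).items(): print(n,(d[r[0]:r[1],r[2]:r[3]]>40).sum())
bot.sign_off()
E
```

```text
time_s: 7.3
s2 s3 56 5
s3 s4 20 0
vial 0
driver 7
blue 0
glasses 0
the job is handed in; nothing more can be done
```

The red module's hatch is open and staying open by itself, and the job was handed in at about 7.4 s of the 34 s allowed. I pressed the black pad with the closed fingertips to about 8.6 mm down, past the 6 mm click, then moved up and back towards the robot.

**Hatch open:** its outline matched the fully open 1.25 rad position in both camera views. Between the last two pictures, about 0.6 s apart, nothing in the hatch area changed beyond noise. An earlier pair differed in 5 pixels, probably the hatch still settling.

**Everything else:** comparing the side view before and after, the areas around the vial, glasses and blue module did not change, so the blue hatch is still shut. The screwdriver's area differed in 7 pixels. I put that down to shadow or noise, since the arm never came near it, but I did not look into it further. I did not run the comparison on the grid tray; the arm stayed well away from it.

**Slips:**
- My first move command was refused for leaving out required fields, and nothing moved.
- The fingertip landed about 4 mm off the pad's centre, still on the pad.

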